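Lens stack of a hand lamp, in build order

ROBOT

A 6-joint arm with a two-finger parallel gripper is mounted at the origin on the work surface. World frame = base frame: x ahead of the robot, y to its left, z up, the work surface at z = 0. Lengths are in mm, angles in degrees, forces in N, time in s.
With the tool pointing down it reaches from about 250 to 725 mm from the base axis. Payload 9.7 kg.
Tool frame: the origin (TCP) lies between the finger pads; the fingertips stand 8 mm ahead of it and the grasp point (between the pads) lies 11 mm behind it (robot.finger_overhang is the distance from the TCP to the fingertips, in mm); z points along the fingers, y is the line along which they close (so a half turn about z gives the same grasp; the last joint's range is limited). The gripper opens to 85 mm and grips with 20 to 120 N. Pads are 22 mm wide; open, the fingers measure 114 mm over their backs; the gripper's body (76 mm by 85 mm) begins 54 mm behind the grasp point. The pads swing forward as they close: fully open they stand 13 mm farther back than shut.
Start: joints at [-72.995, 4.979, 10.078, 95.1, 0, 90], TCP at [160.851, -525.95, 239.284] pointing down, gripper open.
Joint ranges: [-179.16, 179.16], [-48.56, 103.87], [-65.8, 70.77], [-126.05, 130.52], [-82.76, 87.17], [-180, 180]. Speed limits (degrees/s): [127.2, 127.2, 147.25, 180, 180, 180].

INTERFACE

Orientations are given as a 3x3 rotation matrix whose columns are the frame's x, y, z axes.
In Python, from station import robot, read_camera, camera_info gives the robot as it stands. The module is installed in compiled form; this text tells all that it offers.
- The arm moves only by the tool servo_tool, never from a script. Its argument "motion" is a list of rows, each a list of 2 entries, a list of its own where there are three numbers: the shift along the world's x, y, z in mm, then the turn, a rotation vector about the world's x, y, z in rad. In form: [[[tx, ty, tz], [rx, ry, rz]], ...]. A call has 1 to 8 rows; each row shifts and turns the commanded pose from where the row before left it; what a row does not reach is not made up. A row lasts 1/10 s, in which the tool goes at most 50 mm and 8.59 degrees, less where a joint would pass 70% of its speed; a pose out of reach is approached as far as the arm can. A call with a gripper value outside its range is refused whole. "grip" is the closure, from -1 (fully open) to 1 (shut), so that 0 is half open, set as the call begins (left out, the last holds). The fingers move at their own pace and stop on an object; "squeeze" is the grip in N (left out, the last holds). Time passes only in rows, so rows that do not move let the fingers close. It gives the time, the measured TCP pose, the force, the opening and the grip force at its end, in the units of the state.
- robot.state(): the state, without advancing time (a new reading comes with each control period).
- read_camera(name): name is "scene" or "top" or "wrist"; returns (picture, depth): 400x640x3 uint8, red, green, blue; 400x640 float32, mm along the optical axis (not along the pixel's ray), 0 where there is no reading.
- camera_info(name): a dict with "fov_y" (degrees; the focal length in pixels is half the picture's height over the tangent of half this angle, whatever the lens; pixels are square), "cx", "cy" (the principal point, pixels), "k1" (the pictures are not rectified: a ray, as slopes to the right and down, at radius r is drawn at 1 + k1 r^2 times it, then the intrinsics apply), "origin" and "attitude" of the camera in the world; the wrist camera has in their place "hand_eye" (4x4, takes a point from camera to tool coordinates, whose origin is the TCP and whose axes are the flange's). Camera axes: x right, y down, z forward; pixel columns grow to the right and rows downward; lengths in mm; the calibration is good to about 2 mm. A picture is of the moment at which its call begins: read the wrist's pose just before it. camera_info takes no time and is no camera call.
- robot.finish_job(): hands the job in; it is judged then, once.
The state is a dict: "time": time; "joint_positions": joint angles; "qd": joint speeds; "joint_efforts": joint torques, N m; "ee_pos": TCP position; "tool_rot": TCP orientation; "force": force on the tool from outside, world axes, zero at the start; "moment": the same for the moment, N m; "width": finger opening in mm; "grip_force": force on a finger pad.
Only numpy, scipy, OpenCV 4.12 (cv2) and the standard library are available. Lean on these libraries where they do the work, as an engineer would, in place of code of your own. Each camera call takes 0.05 s, during which the arm holds its last target. There are 200 camera calls.

TASK

Kit the hand lamp's optical stack in the steel pin holder in build order: the black spacer ring first, flat on the holder's plate, then the clear, pale blue lens on it, then the brass retaining ring on top. Leave all three lying level between the four pins, and let go of them.

Things in the scene. Friction and masses are not known exactly. Their poses are not given: they have to be found in the camera images.
- holder_seat (a point): Centre of the top of the holder's fixed dark steel plate, 90 x 90 x 10 mm, where the stack stands (10 mm above the bench); x, y along its edges, z up. Four steel pins 8 mm thick at x = +-24, y = +-24 mm rise straight to 36 mm above it, then flare outward to +-30 (ends 54 mm up): a 60 mm circle for the 52 mm parts, 40 mm gaps on all four sides for fingers closing along x or y.
- spacer_center (a point): Centre (half-way up) of the loose black plastic spacer ring: outer diameter 52 mm, bore 38 mm, 18 mm high, z is its axis. It lies flat on the bench; grip it across the outside. A white plastic ring of the same size lies on the bench too and is not wanted.
- lens_center (a point): Centre (half-way up its rim) of the loose clear, pale blue glass lens: a disc of 52 mm diameter, rim 16 mm high, flat underneath, z (its axis) up, with a low dome on top, 4 mm high and 37 mm across, that fits into the retaining ring's bore. Lies flat on the bench, dome up. An amber lens of the same shape lies there too and is not wanted.
- retainer_center (a point): Centre (half-way up) of the loose brass retaining ring: outer diameter 52 mm, bore 41 mm, 14 mm high, z is its axis. It lies flat on the bench; grip it across the outside.
Not all that is in view belongs to the job. What is shaped like the part that bears spacer_center but green or pink is not meant. What is shaped like the part that bears lens_center but turquoise is not meant.

How it is judged (in metres and radians):
On the way, in this order (a step that is already met when the one before it is completed fails the run):
1. the black spacer lies level on the holder's plate between the pins (horizontal distance between spacer_center and holder_seat below 0.012 m and z of spacer_center in the frame of holder_seat between 0.004 and 0.014 m and angle between spacer_center's own z axis and vertical below 0.17 rad), for 0.2 s.
2. the clear lens lies level on the spacer between the pins (all of step 1 and horizontal distance between lens_center and holder_seat below 0.012 m and z of lens_center in the frame of holder_seat between 0.021 and 0.031 m and angle between lens_center's own z axis and vertical below 0.17 rad), for 0.2 s.
3. the brass retaining ring lies level on the lens between the pins (all of step 2 and horizontal distance between retainer_center and holder_seat below 0.012 m and z of retainer_center in the frame of holder_seat between 0.036 and 0.046 m and angle between retainer_center's own z axis and vertical below 0.17 rad), for 0.2 s.
At the end, for the whole second after the job is handed in: Spacer, lens and retaining ring are stacked in the holder from the plate up in this order, each centred within 12 mm of the plate's centre, within 5 mm of its height in the finished stack (centres 9, 26 and 41 mm above the plate) and level within 10 degrees, released and at rest (all of step 3 and linear speed of each of spacer, lens, retainer below 0.02 m/s); the robot touches nothing.
It also fails if it takes over 67 s, if anything falls off the work surface, if the arm or the gripper's body presses on something with over 40 N, if the wrist force passes 120 N, or if a joint passes its speed limit or range.

## Working session

There is one attempt and no reset: what is moved stays moved. The work goes in short steps, Python scripts to look and compute and a tool call to move; the robot and the scene stay as the last step left them, time stands still between calls to the robot, and variables do not carry over. Pictures are saved under pics/ and viewed, at most 10 in all, crops included, and the job is handed in when it is done.

Besides the shell and the picture viewer there is one more tool, called after "Emit:" as name([rows], argument=value, ...), one row to a line, values as JSON. servo_tool: Moves the arm, as the interface text tells. Its arguments: {"type":"object","properties":{"motion":{"type":"array","items":{"type":"array"}},"grip":{"type":"number"},"squeeze":{"type":"number"}},"required":["motion"]}

```bash
mkdir -p pics
cat > h.py <<'E'
import numpy as np, cv2
from station import robot, read_camera, camera_info
def shot(n):
    s=robot.state(); im,d=read_camera(n); i=camera_info(n)
    if n=='wrist':
        H=np.array(i['hand_eye']); R=np.array(s['tool_rot']); p=np.array(s['ee_pos'])
        T=np.eye(4); T[:3,:3]=R; T[:3,3]=p; T=T@H
        O,A=T[:3,3],T[:3,:3]
    else: O,A=np.array(i['origin']),np.array(i['attitude'])
    return im,d,dict(O=O,A=A,f=200/np.tan(np.radians(i['fov_y'])/2),cx=i['cx'],cy=i['cy'],k1=i['k1'])
def ray(c,u,v):
    x=np.array([(u-c['cx'])/c['f'],(v-c['cy'])/c['f']]); y=x.copy()
    for _ in range(20): y=x/(1+c['k1']*(y@y))
    return c['A']@np.array([y[0],y[1],1])
def atz(c,u,v,z):
    r=ray(c,u,v); return c['O']+r*(z-c['O'][2])/r[2]
def dep(c,d,u,v):
    return c['O']+ray(c,u,v)*d[int(v),int(u)]
def save(n,im): cv2.imwrite('pics/'+n+'.png',cv2.cvtColor(im,cv2.COLOR_RGB2BGR))
def tri(c1,p1,c2,p2):
    a,b=ray(c1,*p1),ray(c2,*p2); s=np.linalg.lstsq(np.c_[a,-b],c2['O']-c1['O'],rcond=None)[0]
    P,Q=c1['O']+s[0]*a,c2['O']+s[1]*b
    return (P+Q)/2,np.linalg.norm(P-Q)
E
python3 - <<'E'
from h import *
import pickle
o={}
for n in('scene','top'):
    o[n]=shot(n); save(n,o[n][0]); print(n,o[n][2])
pickle.dump(o,open('a.pkl','wb'))
s=robot.state();print(s)
E
```

```text
scene {'O': array([1098.07341867, -665.84381545,  761.2007813 ]), 'A': array([[ 0.77433178,  0.41333159, -0.47913181],
       [ 0.63245696, -0.48135057,  0.6068771 ],
       [ 0.02021111, -0.77295448, -0.63413949]]), 'f': np.float64(488.12566295396283), 'cx': 321.18313695650136, 'cy': 198.88247626747778, 'k1': 0.02612866015525253}
top {'O': array([ 394.40421819,   40.1417191 , 1126.72877037]), 'A': array([[-0.00961479, -0.98940993,  0.1448294 ],
       [-0.99994868,  0.00905095, -0.00455159],
       [ 0.00319254, -0.14486573, -0.98944617]]), 'f': np.float64(499.0271130437521), 'cx': 322.1726213579294, 'cy': 194.69994320907705, 'k1': -0.02242180168648359}
{'time': 0.1, 'joint_positions': array([-7.29935118e+01,  5.00711357e+00,  1.00373477e+01,  9.51003106e+01,
        1.16900886e-03,  8.99991809e+01]), 'qd': array([ 0.03246454, -0.05677168,  0.11781121,  0.00615862,  0.02424772,
        0.02376252]), 'joint_efforts': array([-2.39100937e-04, -5.21561801e+01,  4.65652192e+01,  1.59686554e-02,
       -3.00680858e-05, -6.99898465e-06]), 'ee_pos': array([ 160.80721729, -525.74443473,  238.64723627]), 'tool_rot': array([[ 9.56267467e-01,  2.92493448e-01, -3.38211130e-04],
       [ 2.92493643e-01, -9.56266745e-01,  1.17554968e-03],
       [ 2.04205236e-05, -1.22306452e-03, -9.99999252e-01]]), 'force': array([-0.70274249,  0.33109236,  0.49165152]), 'moment': array([-0.02520366,  0.00061742,  0.00914191]), 'grip_force': 0.0, 'width': 85.01266749553683}
```

View pics/top.png

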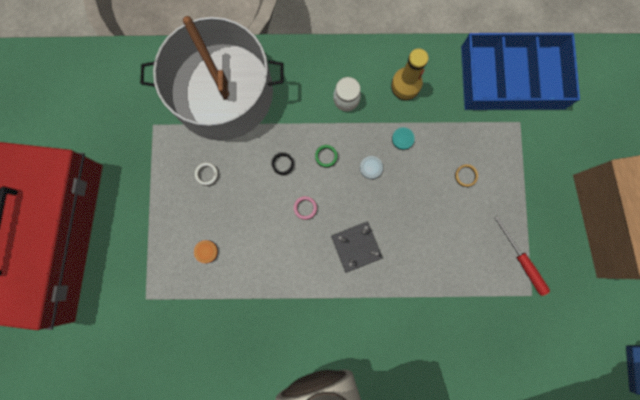

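View pics/scene.png

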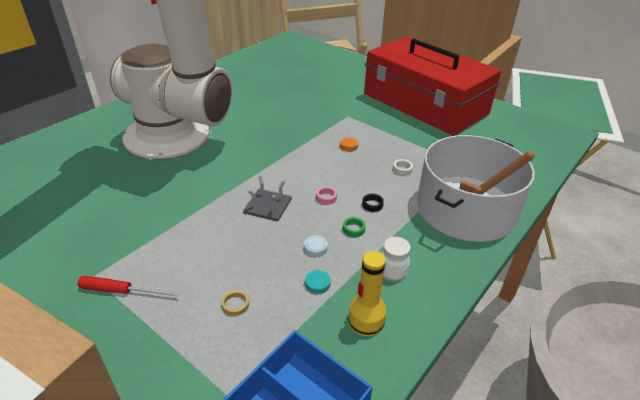

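Top view: black spacer at (283,163), pale blue lens (372,167), brass ring (466,175), holder (357,246). Scene view: spacer (373,202), lens (316,245), brass ring (235,302), holder (268,204). Next I triangulate these and refine them with crops.

Run:
```python
from h import *
import pickle
o=pickle.load(open('a.pkl','rb'))
t,s=o['top'],o['scene']
for n,a,b,z in(('spacer',(283,163),(373,202),18),('lens',(372,167),(316,245),18),('ret',(466,175),(235,302),14),('plate',(357,246),(268,204),10)):
    P,e=tri(t[2],a,s[2],b); print(n,P.round(1),round(e,1),'top@z',atz(t[2],*a,z).round(1),'scene@z',atz(s[2],*b,z).round(1),'depth',dep(t[2],t[1],*a).round(1))
# refined centroids in top by depth height map: pixels with z>6 near each
im,d,c=t
def blob(u0,v0,w,lo,hi):
    pts=[]
    for v in range(v0-w,v0+w+1):
        for u in range(u0-w,u0+w+1):
            p=dep(c,d,u,v)
            if d[v,u]>0 and lo<p[2]<hi: pts.append(p)
    p=np.array(pts); return len(p),p.mean(0).round(1),((p.min(0)+p.max(0))/2).round(1),np.ptp(p,axis=0).round(1)
for a in((283,163),(372,167),(466,175)): print(blob(*a,18,6,40))
print(blob(357,246,34,5,16)); 
crop=cv2.hconcat([cv2.resize(t[0][200:300,307:407],(400,400),interpolation=cv2.INTER_CUBIC),cv2.resize(s[0][164:244,228:308],(400,400),interpolation=cv2.INTER_CUBIC)])
save('crop',crop)
```

```text
spacer [632.5 124.3  10.2] 2.0 top@z [630.1 123.1  18. ] scene@z [638. 117.  18.] depth [634.2 124.6  -1.3]
lens [621.5 -78.3  10.7] 2.7 top@z [619.1 -78.4  18. ] scene@z [627.1 -83.   18. ] depth [619.7 -78.7  15.2]
ret [ 600.6 -294.6    7.1] 0.6 top@z [ 599.5 -292.3   14. ] scene@z [ 604.9 -298.2   14. ] depth [ 6.021e+02 -2.965e+02  2.000e-01]
plate [442.2 -41.4   5.7] 1.1 top@z [441.6 -41.5  10. ] scene@z [446.3 -44.6  10. ] depth [441.6 -41.6   9.6]
(207, array([631.1, 124.8,  15.1]), array([631.5, 125.5,  13.7]), array([50.5, 50.2, 15.1]))
(405, array([619.9, -77.2,  15.4]), array([620.8, -76.7,  15.1]), array([51.5, 50.5, 17.6]))
(174, array([ 601.4, -293.1,   11.7]), array([ 600.6, -292.8,   11.6]), array([51.3, 51.7, 11.1]))
(1437, array([440.8, -40.1,   8.8]), array([441.8, -42.2,  10.3]), array([149.5, 143.8,  10.5]))
```

View pics/crop.png

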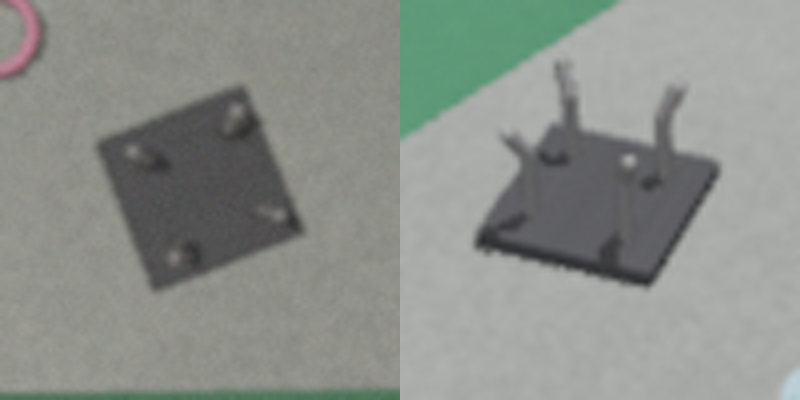

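Run:
```python
from h import *
import pickle
o=pickle.load(open('a.pkl','rb')); c=o['top'][2]
q=[(97,143),(243,86),(304,233),(154,290)]
P=np.array([atz(c,307+(a+.5)/4-.5,200+(b+.5)/4-.5,10) for a,b in q]); print(P.round(1),P.mean(0))
for i in range(4):
    e=P[(i+1)%4]-P[i]; print(np.linalg.norm(e).round(1),np.degrees(np.arctan2(e[1],e[0])).round(1)%90)
c=o['scene'][2]; q=[(477,238),(650,285),(720,165),(556,122)]
P=np.array([atz(c,228+(a-400)/5-.4,164+b/5-.4,10) for a,b in q]); print(P.round(1),P.mean(0))
i=camera_info('wrist'); print(np.array(i['hand_eye']).round(3),i['fov_y'])
```

```text
[[465.8  16.4  10. ]
 [497.  -65.9  10. ]
 [414.7 -98.   10. ]
 [384.2 -14.1  10. ]] [440.42820846 -40.40215684  10.        ]
88.1 20.700000000000003
88.3 21.30000000000001
89.2 20.0
87.1 20.5
[[ 420.3 -101.5   10. ]
 [ 504.3  -73.    10. ]
 [ 470.3   12.9   10. ]
 [ 386.   -14.9   10. ]] [445.20151384 -44.12317325  10.        ]
[[-0.00000e+00 -9.62000e-01 -2.72000e-01  6.97140e+01]
 [ 1.00000e+00 -1.00000e-03  1.00000e-03 -5.04000e-01]
 [-1.00000e-03 -2.72000e-01  9.62000e-01 -1.33764e+02]
 [ 0.00000e+00  0.00000e+00  0.00000e+00  1.00000e+00]] 67.04967972656861
```

Emit:
servo_tool([
  [[17.5, 30, 0], [0, 0, 0.103]],
  [[17.5, 30, 0], [0, 0, 0.103]],
  [[17.5, 30, 0], [0, 0, 0.103]],
  [[17.5, 30, 0], [0, 0, 0.103]],
  [[17.5, 30, 0], [0, 0, 0.103]],
  [[17.5, 30, 0], [0, 0, 0.103]],
  [[17.5, 30, 0], [0, 0, 0.103]],
  [[17.5, 30, 0], [0, 0, 0.103]],
])

```text
time: 0.9
ee_pos: [301.2, -284.6, 239.1]
tool_rot: [[0.431, 0.902, -0.0], [0.902, -0.431, 0.0], [0.0, -0.0, -1.0]]
force: [0.7, 0.1, 0.3]
width: 85.2
grip_force: 0.0
```

Emit:
servo_tool([
  [[17.5, 30, 0], [0, 0, 0.1]],
  [[17.5, 30, 0], [0, 0, 0.1]],
  [[17.5, 30, 0], [0, 0, 0.1]],
  [[17.5, 30, 0], [0, 0, 0.1]],
  [[17.5, 30, 0], [0, 0, 0.1]],
  [[17.5, 30, 0], [0, 0, 0.1]],
  [[17.5, 30, 0], [0, 0, 0.1]],
  [[17.5, 30, 0], [0, 0, 0.1]],
])

```text
time: 1.7
ee_pos: [441.2, -44.5, 239.1]
tool_rot: [[-0.347, 0.938, -0.0], [0.938, 0.347, 0.0], [0.0, -0.0, -1.0]]
force: [-0.6, -0.2, -0.5]
width: 85.4
grip_force: 0.0
```

Emit:
servo_tool([
  [[0, 0, 0], [0, 0, 0]],
  [[0, 0, 0], [0, 0, 0]],
])

```text
time: 1.9
ee_pos: [440.8, -45.4, 238.9]
tool_rot: [[-0.344, 0.939, -0.001], [0.939, 0.344, -0.0], [0.0, -0.001, -1.0]]
force: [-0.1, -0.4, 0.7]
width: 85.5
grip_force: 0.0
```

Run:
```python
from h import *
import pickle
w=shot('wrist'); pickle.dump(w,open('w1.pkl','wb')); save('w1',w[0]); s=robot.state(); print(s['ee_pos'],s['tool_rot'],s['joint_positions'])
```

```text
[440.5863961  -46.03223699 239.01500499] [[-3.42524144e-01  9.39508667e-01 -8.21662757e-04]
 [ 9.39509015e-01  3.42524143e-01 -1.46635295e-04]
 [ 1.43674201e-04 -8.22185697e-04 -9.99999652e-01]] [-5.95631295e+00 -9.53220113e+00 -3.99235210e+00  9.55858008e+01
 -1.32414962e-02  6.40129554e+01]
```

View pics/w1.png

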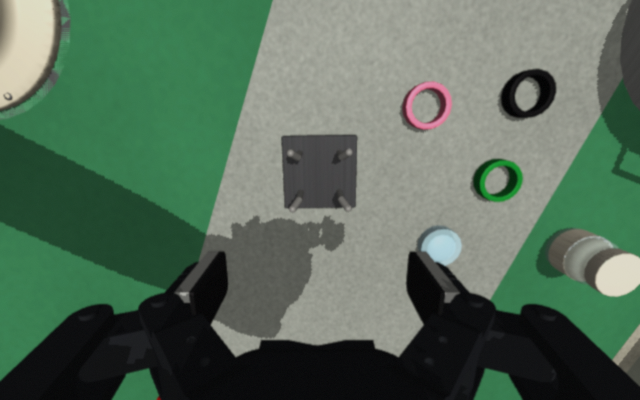

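The wrist view shows the holder square to the tool, with plate corners at about (282,136), (356,135), (357,209) and (282,209). The lens is at (441,246) and the black ring at (528,93).

Run:
```python
from h import *
import pickle
im,d,c=pickle.load(open('w1.pkl','rb')); t=pickle.load(open('a.pkl','rb'))['top'][2]
q=[(282,135.5),(356.5,135),(357,209),(282,209.5)]
P=np.array([atz(c,a,b,10) for a,b in q]); print(P.round(1),P.mean(0).round(1))
for i in range(4):
    e=P[(i+1)%4]-P[i]; print(np.linalg.norm(e).round(1),(np.degrees(np.arctan2(e[1],e[0]))%90).round(1))
print('plate depth',[dep(c,d,u,v)[2].round(1) for u,v in((319,171),(310,180),(328,165))])
print('tri plate',tri(c,(319.3,171.5),t,(356.9,246.7)))
def circ(u0,v0,w,lo,hi):
    p=np.array([dep(c,d,u,v) for v in range(v0-w,v0+w) for u in range(u0-w,u0+w)]); p=p[(p[:,2]>lo)&(p[:,2]<hi)]
    return len(p),cv2.minEnclosingCircle(p[:,:2].astype(np.float32)),np.percentile(p[:,2],[50,90]).round(1)
print('lens',circ(441,246,26,12,25)); print('spacer',circ(528,93,32,14,25))
```

```text
[[386.  -13.1  10. ]
 [468.   17.4  10. ]
 [502.8 -66.4  10. ]
 [414.6 -99.4  10. ]] [442.8 -40.4  10. ]
87.4 20.5
90.8 22.5
94.2 20.5
90.9 18.3
plate depth [np.float64(9.3), np.float64(9.9), np.float64(9.8)]
tri plate (array([442.44898954, -42.90810906, -17.58601376]), np.float64(2.7097222205502525))
lens (1070, ((622.1185913085938, -76.87067413330078), 26.339628219604492), array([16.3, 19. ]))
spacer (907, ((632.7909545898438, 126.53311920166016), 26.92584228515625), array([16.6, 17.8]))
```

Emit:
servo_tool([
  [[24, 21, 0], [0, 0, 0]],
  [[24, 21, 0], [0, 0, 0]],
  [[24, 21, 0], [0, 0, 0]],
  [[24, 21, 0], [0, 0, 0]],
  [[24, 21, 0], [0, 0, 0]],
  [[24, 21, 0], [0, 0, 0]],
  [[24, 21, 0], [0, 0, 0]],
  [[22, 23, 0], [0, 0, 0]],
], grip=-0.5)

```text
time: 2.75
ee_pos: [631.8, 123.1, 239.3]
tool_rot: [[-0.34, 0.94, 0.0], [0.94, 0.34, -0.0], [-0.0, -0.0, -1.0]]
force: [-1.2, 0.2, 0.1]
width: 64.2
grip_force: 0.0
```

Emit:
servo_tool([
  [[0, 0, -40], [0, 0, 0]],
  [[0, 0, -40], [0, 0, 0]],
  [[0, 0, -40], [0, 0, 0]],
  [[0, 0, 0], [0, 0, 0]],
  [[0, 0, 0], [0, 0, 0]],
])

```text
time: 3.25
ee_pos: [630.7, 122.9, 120.2]
tool_rot: [[-0.341, 0.94, -0.001], [0.94, 0.341, -0.0], [-0.0, -0.001, -1.0]]
force: [-0.2, 0.1, 0.8]
width: 64.0
grip_force: 0.0
```

Run:
```python
from h import *
import pickle
w=shot('wrist'); pickle.dump(w,open('w2.pkl','wb')); save('w2',w[0]); s=robot.state(); print(s['ee_pos'],s['width'],s['joint_positions'].round(1))
```

```text
[631.57909196 123.28589491 121.81576592] 63.739836847010565 [11.  17.  11.  83.8 -0.  81.1]
```

View pics/w2.png

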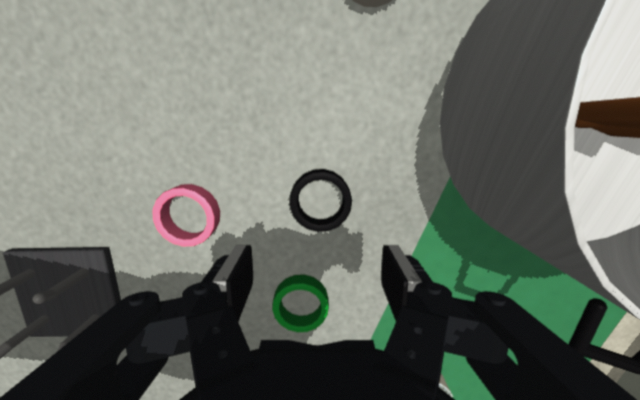

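The black ring is at about (320,200). The fingers clear the pot wall by about 90 mm and the green ring easily. I'll compute its centre from this view, triangulated against the earlier wrist view.

```bash
cat >> h.py <<'E'
def circ(w,u0,v0,r,lo,hi):
    im,d,c=w
    p=np.array([dep(c,d,u,v) for v in range(v0-r,v0+r) for u in range(u0-r,u0+r)]); p=p[(p[:,2]>lo)&(p[:,2]<hi)]
    return len(p),cv2.minEnclosingCircle(p[:,:2].astype(np.float32)),np.percentile(p[:,2],[50,90]).round(1)
E
python3 - <<'E'
from h import *
import pickle
w=pickle.load(open('w2.pkl','rb')); print(circ(w,321,200,40,14,23)); print(atz(w[2],320.5,199.5,18))
w1=pickle.load(open('w1.pkl','rb')); print(tri(w[2],(320.5,199.5),w1[2],(529,92)))
print([dep(w[2],w[1],u,v).round(0) for u,v in((440,120),(460,60),(470,215),(570,120))])
E
```

```text
(1425, ((633.370849609375, 126.26923370361328), 26.04391098022461), array([17.1, 18. ]))
[632.30601128 129.35290438  18.        ]
(array([632.80457405, 127.74338922,  10.54505291]), np.float64(0.7247871123401711))
[array([702., 220.,   2.]), array([691., 261.,  16.]), array([763., 157.,  -1.]), array([702., 221., 131.])]
```

Emit:
servo_tool([
  [[2.3, 2.4, -30], [0, 0, 0.01]],
  [[0, 0, -30], [0, 0, 0]],
  [[0, 0, -25], [0, 0, 0]],
  [[0, 0, -15], [0, 0, 0]],
  [[0, 0, -7.3], [0, 0, 0]],
  [[0, 0, 0], [0, 0, 0]],
  [[0, 0, 0], [0, 0, 0]],
])

```text
time: 4.0
ee_pos: [634.1, 126.6, 13.8]
tool_rot: [[-0.352, 0.936, 0.002], [0.936, 0.352, 0.0], [-0.0, 0.002, -1.0]]
force: [0.1, 0.1, 0.7]
width: 64.2
grip_force: 0.0
```

Emit:
servo_tool([
  [[0, 0, 0], [0, 0, 0]],
  [[0, 0, 0], [0, 0, 0]],
  [[0, 0, 0], [0, 0, 0]],
  [[0, 0, 0], [0, 0, 0]],
  [[0, 0, 0], [0, 0, 0]],
  [[0, 0, 0], [0, 0, 0]],
], grip=1, squeeze=40)

```text
time: 4.6
ee_pos: [634.2, 126.6, 14.1]
tool_rot: [[-0.352, 0.936, 0.003], [0.936, 0.352, 0.001], [-0.001, 0.003, -1.0]]
force: [-1.6, -1.2, 6.2]
width: 49.0
grip_force: 41.7
```

Emit:
servo_tool([
  [[0, 0, 10], [0, 0, 0]],
  [[0, 0, 20], [0, 0, 0]],
  [[0, 0, 40], [0, 0, 0]],
  [[0, 0, 40], [0, 0, 0]],
  [[0, 0, 20], [0, 0, 0]],
  [[-15, -13, 0], [0, 0, 0]],
  [[-25, -22, 0], [0, 0, 0]],
  [[-30, -26, 0], [0, 0, 0]],
])

```text
time: 5.4
ee_pos: [562.8, 65.3, 142.9]
tool_rot: [[-0.353, 0.936, 0.001], [0.936, 0.353, 0.0], [-0.0, 0.001, -1.0]]
force: [-0.4, -0.3, 1.0]
width: 49.4
grip_force: 41.6
```

Emit:
servo_tool([
  [[-30, -26, 0], [0, 0, 0]],
  [[-30, -26, 0], [0, 0, 0]],
  [[-30, -26, 0], [0, 0, 0]],
  [[-20, -18, 0], [0, 0, 0]],
  [[-10.9, -10.4, 0], [0, 0, 0]],
  [[0, 0, 0], [0, 0, 0]],
  [[0, 0, 0], [0, 0, 0]],
])

```text
time: 6.1
ee_pos: [443.0, -40.8, 142.6]
tool_rot: [[-0.352, 0.936, 0.001], [0.936, 0.352, 0.0], [-0.0, 0.001, -1.0]]
force: [-0.6, 0.7, -0.5]
width: 49.2
grip_force: 41.6
```

Run:
```python
from h import *
import pickle
w=shot('wrist'); pickle.dump(w,open('w3.pkl','wb')); save('w3',w[0]); s=robot.state(); print(s['ee_pos'],s['tool_rot'],s['width'],s['grip_force'])
```

```text
[443.07118231 -40.5495061  142.31777028] [[-3.52452412e-01  9.35829422e-01  7.68708416e-04]
 [ 9.35829727e-01  3.52452410e-01  1.42779886e-04]
 [-1.37315516e-04  7.69703303e-04 -9.99999694e-01]] 49.16483363896936 41.58927759155631
```

View pics/w3.png

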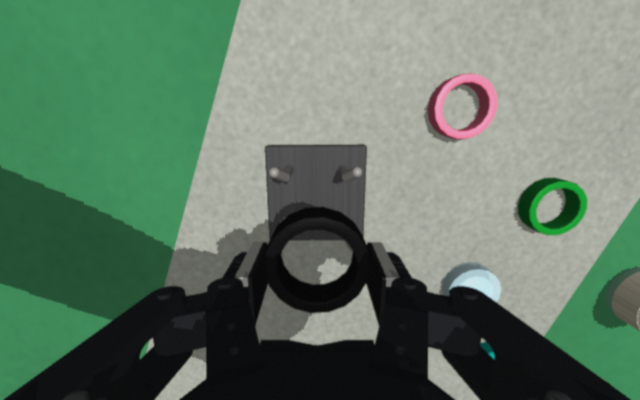

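The ring is held level with its centre at about (317,258). The plate's far edge runs from (265,145) to (366,145) and the near edge is at about v=239. I'll compare the ring centre and the plate centre from this view.

Run:
```python
from h import *
import pickle
w=pickle.load(open('w3.pkl','rb')); im,d,c=w
g=cv2.cvtColor(im,cv2.COLOR_RGB2GRAY)
for u0,u1 in((252,280),(352,380)):
    print('edge',np.mean([u0+np.abs(np.diff(g[v,u0:u1].astype(int))).argmax()+.5 for v in range(155,195)]))
print('top',np.mean([135+np.abs(np.diff(g[135:155,u].astype(int))).argmax()+.5 for u in range(290,345)]))
a,b=atz(c,265.5,145,10),atz(c,366,145,10); print(a.round(1),b.round(1),np.linalg.norm(a-b))
Y=(b-a)/np.linalg.norm(b-a); X=np.array([Y[1],-Y[0],0]); 
print('yaw',np.degrees(np.arctan2(Y[1],Y[0]))); 
for X in(X,-X): print('centre',((a+b)/2+45*X).round(1))
p=np.array([dep(c,d,u,v) for v in range(200,320) for u in range(262,372)]); r=np.linalg.norm(p[:,:2]-c['O'][:2],axis=1)
q=p[(p[:,2]>120)&(p[:,2]<160)]; print(len(q),np.percentile(q[:,2],[2,25,50,75,98]).round(1)); z=np.median(q[:,2])
q=p[np.abs(p[:,2]-z)<4]; print(cv2.minEnclosingCircle(q[:,:2].astype(np.float32)))
print('ring img ctr @z',atz(c,316.5,257,z))
```

```text
edge 265.525
edge 365.35
top 144.5
[385.9 -12.7  10. ] [467.7  18.   10. ] 87.39794572377244
yaw 20.572726156153497
centre [442.6 -39.5  10. ]
centre [411.   44.7  10. ]
6231 [130.2 140.6 145.1 145.9 151.9]
((443.0028991699219, -38.8095588684082), 27.864187240600586)
ring img ctr @z [441.72705741 -35.42480039 145.12297493]
```

Run:
```python
from h import *
import pickle
from scipy.optimize import least_squares
im,d,c=pickle.load(open('w3.pkl','rb'))
R=robot.state(); T=np.array(R['tool_rot']); t=np.array(R['ee_pos'])
p=np.array([dep(c,d,u,v) for v in range(195,325) for u in range(285,350)]); L=(p-t)@T   # tool coords
q=L[np.abs(L[:,2]+2.5)<3]; rr=np.hypot(q[:,0],q[:,1])
print(len(q),q.min(0).round(1),q.max(0).round(1))
far=q[q[:,0]>5]; near=q[q[:,0]<-5]
for y in(-8,0,8):
    s=q[np.abs(q[:,1]-y)<1.5]; x=np.sort(s[:,0]); g=np.diff(x).argmax(); print(y,x[0].round(1),x[g].round(1),x[g+1].round(1),x[-1].round(1))
# pins tops
for u,v in((274,173),(357,172)): print(((dep(c,d,u,v)-t)@T).round(1), dep(c,d,u,v).round(1))
# plate in tool coords from depth
P=np.array([dep(c,d,u,v) for v in range(138,246) for u in range(255,378)]); Q=P[(P[:,2]>6.5)&(P[:,2]<13)]; Q=(Q-t)@T
print(np.percentile(Q,[0.5,99.5],axis=0).round(1))
```

```text
2159 [-25.5 -15.3  -5.4] [25.7 16.8  0.5]
-8 -24.1 -16.0 16.5 24.7
0 -25.3 -18.5 18.8 25.6
8 -24.7 -16.5 17.2 24.7
[ 31.1 -29.7  78.8] [404.3 -21.9  63.5]
[32.  29.2 77.6] [ 4.592e+02 -3.000e-01  6.470e+01]
[[-43.1 -44.8 131.2]
 [ 45.2  44.1 135. ]]
```

Ring and plate centres agree to within 1 mm in the tool frame. Lowering now.

Emit:
servo_tool([
  [[-0.3, 0.8, -30], [0, 0, 0]],
  [[0, 0, -25], [0, 0, 0]],
  [[0, 0, -20], [0, 0, 0]],
  [[0, 0, -15], [0, 0, 0]],
  [[0, 0, -10], [0, 0, 0]],
  [[0, 0, -8], [0, 0, 0]],
  [[0, 0, -5], [0, 0, 0]],
  [[0, 0, -3], [0, 0, 0]],
])

```text
time: 6.95
ee_pos: [442.2, -40.0, 25.9]
tool_rot: [[-0.352, 0.936, 0.0], [0.936, 0.352, 0.0], [-0.0, 0.0, -1.0]]
force: [0.0, 0.5, -0.2]
width: 49.1
grip_force: 41.6
```

Emit:
servo_tool([
  [[0, 0, -2], [0, 0, 0]],
  [[0, 0, 0], [0, 0, 0]],
])

```text
time: 7.15
ee_pos: [442.2, -40.2, 24.3]
tool_rot: [[-0.352, 0.936, 0.001], [0.936, 0.352, -0.0], [-0.0, 0.001, -1.0]]
force: [0.5, 0.1, -0.5]
width: 49.4
grip_force: 41.6
```

Emit:
servo_tool([
  [[0, 0, -1], [0, 0, 0]],
  [[0, 0, 0], [0, 0, 0]],
])

```text
time: 7.35
ee_pos: [442.3, -40.2, 24.1]
tool_rot: [[-0.352, 0.936, 0.001], [0.936, 0.352, -0.0], [-0.0, 0.001, -1.0]]
force: [-2.9, 1.4, 7.9]
width: 49.5
grip_force: 42.3
```

Emit:
servo_tool([
  [[0, 0, -1], [0, 0, 0]],
  [[0, 0, 0], [0, 0, 0]],
])

```text
time: 7.55
ee_pos: [442.3, -40.2, 24.0]
tool_rot: [[-0.352, 0.936, 0.002], [0.936, 0.352, -0.0], [-0.001, 0.001, -1.0]]
force: [-7.1, 1.7, 17.0]
width: 49.4
grip_force: 43.3
```

Contact with the plate felt (17 N). Ease off, release, rise.

Emit:
servo_tool([
  [[0, 0, 1], [0, 0, 0]],
  [[0, 0, 0], [0, 0, 0]],
  [[0, 0, 0], [0, 0, 0]],
  [[0, 0, 0], [0, 0, 0]],
  [[0, 0, 0], [0, 0, 0]],
], grip=-0.5)

```text
time: 8.05
ee_pos: [441.9, -40.2, 22.8]
tool_rot: [[-0.352, 0.936, -0.0], [0.936, 0.352, -0.0], [0.0, -0.0, -1.0]]
force: [-0.1, -0.2, 0.4]
width: 63.9
grip_force: 0.0
```

Emit:
servo_tool([
  [[0, 0, 10], [0, 0, 0]],
  [[0, 0, 20], [0, 0, 0]],
  [[0, 0, 30], [0, 0, 0]],
  [[0, 0, 30], [0, 0, 0]],
  [[0, 0, 29], [0, 0, 0]],
  [[0, 0, 0], [0, 0, 0]],
  [[0, 0, 0], [0, 0, 0]],
])

```text
time: 8.75
ee_pos: [442.3, -40.2, 142.8]
tool_rot: [[-0.352, 0.936, 0.001], [0.936, 0.352, -0.0], [-0.001, 0.001, -1.0]]
force: [-0.4, -0.4, -0.1]
width: 64.2
grip_force: 0.0
```

Run:
```python
from h import *
w=shot('wrist'); im,d,c=w
s=robot.state(); print(s['ee_pos'],s['width'])
P=np.array([dep(c,d,u,v) for v in range(130,265) for u in range(255,378)]); q=P[(P[:,2]>24)&(P[:,2]<32)]
h=np.hypot(*(q[:,:2]-[442.3,-40]).T); q=q[h<30]
print(len(q),cv2.minEnclosingCircle(q[:,:2].astype(np.float32)),np.percentile(q[:,2],[10,50,90]))
A=np.c_[q[:,:2]-q[:,:2].mean(0),np.ones(len(q))]; print('slope',np.linalg.lstsq(A,q[:,2],rcond=None)[0])
save('w4',cv2.hconcat([im[120:270,220:420]]*1));
```

```text
[441.85017718 -40.12656485 141.78456511] 64.16369223408174
1291 ((443.36053466796875, -42.52878952026367), 28.129240036010742) [25.87590044 27.08219828 27.9948209 ]
slope [ 3.03912162e-04 -8.87254638e-04  2.70015724e+01]
```

Emit:
servo_tool([
  [[25, -5, 0], [0, 0, 0]],
  [[30, -6, 0], [0, 0, 0]],
  [[35, -7, 0], [0, 0, 0]],
  [[35, -7, 0], [0, 0, 0]],
  [[30, -6, 0], [0, 0, 0]],
  [[25, -5.7, 0], [0, 0, 0]],
  [[0, 0, 0], [0, 0, 0]],
  [[0, 0, 0], [0, 0, 0]],
])

```text
time: 9.6
ee_pos: [621.2, -76.8, 140.2]
tool_rot: [[-0.352, 0.936, -0.003], [0.936, 0.352, 0.0], [0.002, -0.003, -1.0]]
force: [-0.3, 0.3, 0.2]
width: 63.8
grip_force: 0.0
```

Run:
```python
from h import *
import pickle
w=shot('wrist'); pickle.dump(w,open('w5.pkl','wb')); save('w5',w[0]); s=robot.state(); print(s['ee_pos'],s['width'])
print(circ(w,320,180,60,12,24))
```

```text
[620.99697719 -76.71100753 140.84674038] 64.26166835505066
(2580, ((631.547119140625, -48.53898620605469), 54.82316207885742), array([16.1, 18.9]))
```

View pics/w5.png

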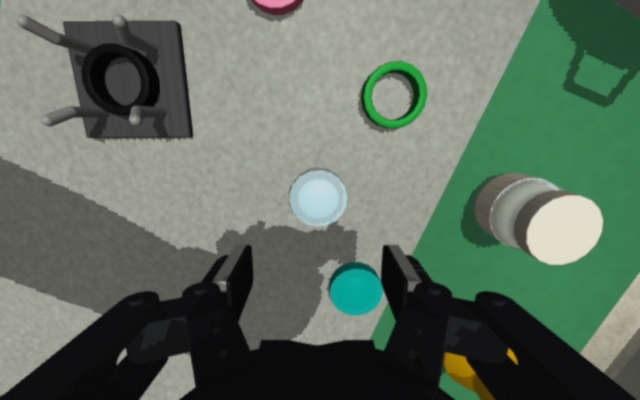

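The spacer sits level between the pins. The lens is at about (318,198) and the turquoise disc stays clear of the fingers at (357,289).

Run:
```python
from h import *
import pickle
w=pickle.load(open('w5.pkl','rb')); print(circ(w,318,198,36,12,24)); print(circ(w,318,198,36,8,24)); print(circ(w,357,289,26,10,24))
t=pickle.load(open('a.pkl','rb'))['top']; print(tri(w[2],(318,198),t[2],(371.7,166.6)))
```

```text
(2548, ((622.2734985351562, -76.31752014160156), 25.858781814575195), array([16.1, 18.9]))
(2581, ((622.2474975585938, -76.3140640258789), 25.86455535888672), array([16. , 18.9]))
(2020, ((690.0661010742188, -151.13568115234375), 26.268407821655273), array([16. , 18.9]))
(array([624.09512118, -79.89401114,  -2.57379909]), np.float64(0.2356185803902294))
```

Emit:
servo_tool([
  [[0.3, 0.4, -40], [0, 0, 0]],
  [[0, 0, -30], [0, 0, 0]],
  [[0, 0, -25], [0, 0, 0]],
  [[0, 0, -20], [0, 0, 0]],
  [[0, 0, -10], [0, 0, 0]],
  [[0, 0, -5], [0, 0, 0]],
  [[0, 0, 0], [0, 0, 0]],
  [[0, 0, 0], [0, 0, 0]],
])

```text
time: 10.45
ee_pos: [622.7, -76.5, 13.2]
tool_rot: [[-0.352, 0.936, 0.002], [0.936, 0.352, -0.0], [-0.001, 0.001, -1.0]]
force: [0.8, 0.2, 0.3]
width: 63.9
grip_force: 0.0
```

Emit:
servo_tool([
  [[0, 0, 0], [0, 0, 0]],
  [[0, 0, 0], [0, 0, 0]],
  [[0, 0, 0], [0, 0, 0]],
  [[0, 0, 0], [0, 0, 0]],
  [[0, 0, 0], [0, 0, 0]],
  [[0, 0, 0], [0, 0, 0]],
], grip=1, squeeze=50)

```text
time: 11.05
ee_pos: [623.1, -76.5, 13.8]
tool_rot: [[-0.352, 0.936, 0.002], [0.936, 0.352, -0.0], [-0.001, 0.002, -1.0]]
force: [-1.1, 1.1, 6.6]
width: 49.2
grip_force: 51.1
```

Emit:
servo_tool([
  [[0, 0, 10], [0, 0, 0]],
  [[0, 0, 20], [0, 0, 0]],
  [[0, 0, 40], [0, 0, 0]],
  [[0, 0, 40], [0, 0, 0]],
  [[0, 0, 20], [0, 0, 0]],
  [[-15, 3, 0], [0, 0, 0]],
  [[-25, 5, 0], [0, 0, 0]],
  [[-30, 6, 0], [0, 0, 0]],
])

```text
time: 11.85
ee_pos: [551.9, -62.4, 142.7]
tool_rot: [[-0.352, 0.936, 0.001], [0.936, 0.352, -0.0], [-0.0, 0.001, -1.0]]
force: [0.4, 0.0, 0.4]
width: 49.5
grip_force: 52.0
```

Emit:
servo_tool([
  [[-30, 6, 0], [0, 0, 0]],
  [[-30, 6, 0], [0, 0, 0]],
  [[-25, 5, 0], [0, 0, 0]],
  [[-15, 3, 0], [0, 0, 0]],
  [[-10.3, 2.3, 0], [0, 0, 0]],
  [[0, 0, 0], [0, 0, 0]],
  [[0, 0, 0], [0, 0, 0]],
])

```text
time: 12.55
ee_pos: [442.5, -40.2, 142.4]
tool_rot: [[-0.352, 0.936, 0.001], [0.936, 0.352, -0.0], [-0.0, 0.001, -1.0]]
force: [0.1, 0.8, -0.0]
width: 49.4
grip_force: 52.0
```

```bash
cat > chk.py <<'E'
from h import *
import sys
im,d,c=shot('wrist'); save(sys.argv[1],im)
R=robot.state(); T=np.array(R['tool_rot']); t=np.array(R['ee_pos'])
p=np.array([dep(c,d,u,v) for v in range(195,325) for u in range(285,350)]); L=(p-t)@T
q=L[(L[:,2]>-14)&(L[:,2]<6)]; print(np.percentile(q[:,2],[5,50,95]).round(1))
for y in(-8,0,8):
    s=q[np.abs(q[:,1]-y)<1.5]; print(y,s[:,0].min().round(1),s[:,0].max().round(1))
P=np.array([dep(c,d,u,v) for v in range(138,246) for u in range(255,378)]); Q=P[(P[:,2]>6.5)&(P[:,2]<13)]; Q=(Q-t)@T
print('plate',np.percentile(Q,[0.5,99.5],axis=0).round(1))
A=np.c_[q[:,:2],np.ones(len(q))]; print('slope',np.linalg.lstsq(A,q[:,2],rcond=None)[0])
print(t.round(1),R['width'])
E
python3 chk.py w6
```

```text
[-5.7 -3.2 -0.4]
-8 -23.5 25.7
0 -25.4 26.7
8 -24.1 25.7
plate [[-34.  -44.7 130.8]
 [ 45.4  44.4 135.4]]
slope [ 3.39227892e-02  2.72863078e-03 -3.16764543e+00]
[442.6 -40.3 142.3] 49.507879975216696
```

View pics/w6.png

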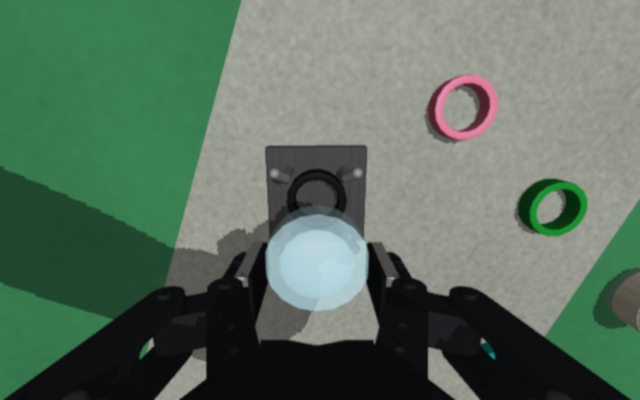

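The lens is held level and centred over the spacer; the plate is symmetric in the tool frame. Lowering, with contact expected at about z = 41.

Emit:
servo_tool([
  [[0, 0, -25], [0, 0, 0]],
  [[0, 0, -25], [0, 0, 0]],
  [[0, 0, -20], [0, 0, 0]],
  [[0, 0, -12], [0, 0, 0]],
  [[0, 0, -8], [0, 0, 0]],
  [[0, 0, -5], [0, 0, 0]],
  [[0, 0, -4], [0, 0, 0]],
  [[0, 0, 0], [0, 0, 0]],
])

```text
time: 13.4
ee_pos: [442.1, -40.2, 43.1]
tool_rot: [[-0.352, 0.936, 0.0], [0.936, 0.352, -0.0], [-0.0, 0.0, -1.0]]
force: [0.8, 0.4, -0.4]
width: 49.3
grip_force: 52.0
```

Emit:
servo_tool([
  [[0, 0, -1.5], [0, 0, 0]],
  [[0, 0, 0], [0, 0, 0]],
])

```text
time: 13.6
ee_pos: [442.2, -40.2, 41.8]
tool_rot: [[-0.352, 0.936, 0.001], [0.936, 0.352, -0.0], [-0.0, 0.001, -1.0]]
force: [0.8, -0.3, -0.8]
width: 49.9
grip_force: 52.0
```

Emit:
servo_tool([
  [[0, 0, -1], [0, 0, 0]],
  [[0, 0, 0], [0, 0, 0]],
])

```text
time: 13.8
ee_pos: [442.3, -40.2, 41.7]
tool_rot: [[-0.352, 0.936, 0.001], [0.936, 0.352, -0.0], [-0.001, 0.001, -1.0]]
force: [-4.0, 0.7, 8.4]
width: 49.2
grip_force: 53.0
```

Emit:
servo_tool([
  [[0, 0, -0.5], [0, 0, 0]],
  [[0, 0, 0], [0, 0, 0]],
])

```text
time: 14.0
ee_pos: [442.3, -40.2, 41.7]
tool_rot: [[-0.352, 0.936, 0.002], [0.936, 0.352, -0.0], [-0.001, 0.001, -1.0]]
force: [-6.9, 0.3, 13.2]
width: 49.3
grip_force: 53.4
```

Emit:
servo_tool([
  [[0, 0, 0.5], [0, 0, 0]],
  [[0, 0, 0], [0, 0, 0]],
  [[0, 0, 0], [0, 0, 0]],
  [[0, 0, 0], [0, 0, 0]],
  [[0, 0, 0], [0, 0, 0]],
], grip=-0.5)

```text
time: 14.5
ee_pos: [441.9, -40.1, 40.4]
tool_rot: [[-0.352, 0.936, -0.0], [0.936, 0.352, 0.0], [0.0, -0.0, -1.0]]
force: [0.8, 0.2, -0.2]
width: 64.3
grip_force: 0.0
```

Emit:
servo_tool([
  [[0, 0, 10], [0, 0, 0]],
  [[0, 0, 20], [0, 0, 0]],
  [[0, 0, 30], [0, 0, 0]],
  [[0, 0, 25], [0, 0, 0]],
  [[0, 0, 16.5], [0, 0, 0]],
  [[0, 0, 0], [0, 0, 0]],
  [[0, 0, 0], [0, 0, 0]],
])

```text
time: 15.2
ee_pos: [442.1, -40.2, 142.1]
tool_rot: [[-0.352, 0.936, 0.0], [0.936, 0.352, -0.0], [-0.0, 0.0, -1.0]]
force: [-0.3, -0.1, -0.6]
width: 63.9
grip_force: 0.0
```

Run:
```python
from h import *
im,d,c=shot('wrist'); save('w7',im); t=robot.state()['ee_pos']; print(t)
P=np.array([dep(c,d,u,v) for v in range(130,265) for u in range(255,378)])
h=np.hypot(*(P[:,:2]-[442.3,-40]).T); q=P[(P[:,2]>40)&(P[:,2]<52)&(h<28)]
print(len(q),cv2.minEnclosingCircle(q[:,:2].astype(np.float32)),np.percentile(q[:,2],[5,50,95]))
A=np.c_[q[:,:2]-q[:,:2].mean(0),np.ones(len(q))]; print('slope',np.linalg.lstsq(A,q[:,2],rcond=None)[0])
```

```text
[441.6973283  -40.1170186  141.36147045]
3091 ((442.6617126464844, -39.5603141784668), 25.84840965270996) [42.42826961 44.10786359 47.34560959]
slope [ 2.06405324e-03 -9.06564789e-03  4.45268702e+01]
```

Emit:
servo_tool([
  [[15, -24, 0], [0, 0, 0]],
  [[20, -32, 0], [0, 0, 0]],
  [[25, -40, 0], [0, 0, 0]],
  [[25, -40, 0], [0, 0, 0]],
  [[25, -40, 0], [0, 0, 0]],
  [[25, -40, 0], [0, 0, 0]],
  [[15, -24, 0], [0, 0, 0]],
  [[9, -13, 0], [0, 0, 0]],
])

```text
time: 16.05
ee_pos: [601.1, -295.2, 139.4]
tool_rot: [[-0.351, 0.936, -0.003], [0.936, 0.351, 0.001], [0.002, -0.002, -1.0]]
force: [-0.3, 0.5, -0.3]
width: 64.1
grip_force: 0.0
```

Emit:
servo_tool([
  [[0, 0, 0], [0, 0, 0]],
  [[0, 0, 0], [0, 0, 0]],
])

```text
time: 16.25
ee_pos: [600.3, -292.7, 140.6]
tool_rot: [[-0.352, 0.936, -0.002], [0.936, 0.352, 0.001], [0.002, -0.002, -1.0]]
force: [-0.5, 0.5, 0.9]
width: 64.1
grip_force: 0.0
```

Run:
```python
from h import *
w=shot('wrist'); save('w8',w[0]); print(robot.state()['ee_pos'])
print(circ(w,320,200,45,9,20),circ(w,320,200,38,9,20))
print(dep(w[2],w[1],320,200))
```

```text
[ 600.36434003 -292.37263975  141.18429836]
(989, ((602.4332885742188, -294.5730895996094), 26.013809204101562), array([13., 14.])) (989, ((602.4332885742188, -294.5730895996094), 26.013809204101562), array([13., 14.]))
[ 605.64693415 -296.56180783   -1.18257719]
```

View pics/w8.png

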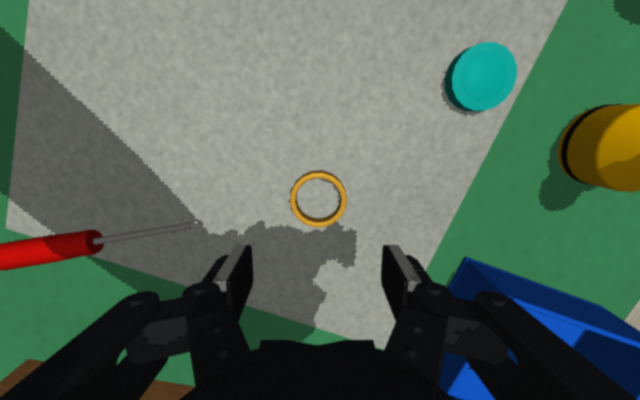

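The lens is seated level on the spacer (rim top 44 mm). The brass ring is at about (318,199), with the screwdriver and blue tray well clear of the fingers.

Emit:
servo_tool([
  [[1.6, -1.6, -40], [0, 0, 0]],
  [[0, 0, -30], [0, 0, 0]],
  [[0, 0, -25], [0, 0, 0]],
  [[0, 0, -20], [0, 0, 0]],
  [[0, 0, -12], [0, 0, 0]],
  [[0, 0, -5], [0, 0, 0]],
  [[0, 0, 0], [0, 0, 0]],
  [[0, 0, 0], [0, 0, 0]],
])

```text
time: 17.1
ee_pos: [603.1, -294.9, 11.3]
tool_rot: [[-0.352, 0.936, 0.002], [0.936, 0.352, -0.001], [-0.001, 0.001, -1.0]]
force: [-0.2, -0.2, 1.4]
width: 63.9
grip_force: 0.0
```

Emit:
servo_tool([
  [[0, 0, 0], [0, 0, 0]],
  [[0, 0, 0], [0, 0, 0]],
  [[0, 0, 0], [0, 0, 0]],
  [[0, 0, 0], [0, 0, 0]],
  [[0, 0, 0], [0, 0, 0]],
  [[0, 0, 0], [0, 0, 0]],
], grip=1, squeeze=50)

```text
time: 17.7
ee_pos: [603.3, -295.1, 12.0]
tool_rot: [[-0.352, 0.936, 0.002], [0.936, 0.352, -0.001], [-0.002, 0.002, -1.0]]
force: [-1.9, 1.2, 6.9]
width: 49.2
grip_force: 50.5
```

Emit:
servo_tool([
  [[0, 0, 10], [0, 0, 0]],
  [[0, 0, 20], [0, 0, 0]],
  [[0, 0, 40], [0, 0, 0]],
  [[0, 0, 40], [0, 0, 0]],
  [[0, 0, 22], [0, 0, 0]],
  [[-10.6, 14.6, 0], [0, 0, 0]],
  [[-20, 32, 0], [0, 0, 0]],
  [[-25, 40, 0], [0, 0, 0]],
])

```text
time: 18.5
ee_pos: [546.7, -208.1, 142.5]
tool_rot: [[-0.351, 0.936, 0.001], [0.936, 0.351, -0.0], [-0.001, 0.001, -1.0]]
force: [-0.2, 1.0, -0.6]
width: 49.3
grip_force: 52.1
```

Emit:
servo_tool([
  [[-25, 40, 0], [0, 0, 0]],
  [[-25, 40, 0], [0, 0, 0]],
  [[-25, 40, 0], [0, 0, 0]],
  [[-18, 29, 0], [0, 0, 0]],
  [[-12, 19, 0], [0, 0, 0]],
  [[0, 0, 0], [0, 0, 0]],
  [[0, 0, 0], [0, 0, 0]],
  [[0, 0, 0], [0, 0, 0]],
])

```text
time: 19.3
ee_pos: [442.5, -40.6, 142.4]
tool_rot: [[-0.352, 0.936, 0.001], [0.936, 0.352, -0.0], [-0.0, 0.001, -1.0]]
force: [-0.6, -0.7, -1.0]
width: 49.1
grip_force: 52.1
```

```bash
python3 chk.py w9
```

```text
[-2.1 -0.8  5. ]
-8 -22.7 25.9
0 -24.1 26.9
8 -24.1 26.1
plate [[-42.8 -44.2 130.8]
 [ 45.5  44.9 135. ]]
slope [-0.0115153   0.00192731  0.15201212]
[442.4 -40.8 142.2] 49.19523572434991
```

Emit:
servo_tool([
  [[0.2, -0.6, -25], [0, 0, 0]],
  [[0, 0, -25], [0, 0, 0]],
  [[0, 0, -15], [0, 0, 0]],
  [[0, 0, -8], [0, 0, 0]],
  [[0, 0, -6], [0, 0, 0]],
  [[0, 0, -5], [0, 0, 0]],
  [[0, 0, 0], [0, 0, 0]],
  [[0, 0, 0], [0, 0, 0]],
])

```text
time: 20.15
ee_pos: [442.5, -40.8, 58.5]
tool_rot: [[-0.352, 0.936, 0.001], [0.936, 0.352, -0.0], [-0.0, 0.001, -1.0]]
force: [1.0, 0.1, -1.4]
width: 49.2
grip_force: 52.1
```

Emit:
servo_tool([
  [[0, 0, -1.5], [0, 0, 0]],
  [[0, 0, 0], [0, 0, 0]],
])

```text
time: 20.35
ee_pos: [442.3, -40.7, 56.7]
tool_rot: [[-0.352, 0.936, 0.0], [0.936, 0.352, -0.0], [-0.0, 0.0, -1.0]]
force: [-0.0, -0.4, -1.1]
width: 48.9
grip_force: 52.1
```

Emit:
servo_tool([
  [[0, 0, -1], [0, 0, 0]],
  [[0, 0, 0], [0, 0, 0]],
])

```text
time: 20.55
ee_pos: [442.4, -40.7, 56.0]
tool_rot: [[-0.352, 0.936, 0.001], [0.936, 0.352, -0.0], [-0.0, 0.001, -1.0]]
force: [-1.8, 0.3, 3.5]
width: 49.1
grip_force: 52.5
```

Contact came at the expected height, so the ring is seated over the dome. One more nudge, then release.

Emit:
servo_tool([
  [[0, 0, -0.5], [0, 0, 0]],
  [[0, 0, 0], [0, 0, 0]],
])

```text
time: 20.75
ee_pos: [442.4, -40.7, 56.0]
tool_rot: [[-0.352, 0.936, 0.001], [0.936, 0.352, -0.0], [-0.0, 0.001, -1.0]]
force: [-3.0, 1.0, 8.0]
width: 49.0
grip_force: 53.1
```

Emit:
servo_tool([
  [[0, 0, 0.5], [0, 0, 0]],
  [[0, 0, 0], [0, 0, 0]],
  [[0, 0, 0], [0, 0, 0]],
  [[0, 0, 0], [0, 0, 0]],
  [[0, 0, 0], [0, 0, 0]],
], grip=-0.5)

```text
time: 21.25
ee_pos: [442.1, -40.7, 55.4]
tool_rot: [[-0.352, 0.936, -0.0], [0.936, 0.352, 0.0], [0.0, -0.0, -1.0]]
force: [0.4, 0.2, -0.4]
width: 64.1
grip_force: 0.0
```

Emit:
servo_tool([
  [[0, 0, 10], [0, 0, 0]],
  [[0, 0, 20], [0, 0, 0]],
  [[0, 0, 30], [0, 0, 0]],
  [[0, 0, 26], [0, 0, 0]],
  [[0, 0, 0], [0, 0, 0]],
  [[0, 0, 0], [0, 0, 0]],
  [[0, 0, 0], [0, 0, 0]],
])

```text
time: 21.95
ee_pos: [441.8, -40.7, 140.9]
tool_rot: [[-0.352, 0.936, -0.001], [0.936, 0.352, 0.0], [0.0, -0.001, -1.0]]
force: [-0.1, -0.6, 0.2]
width: 64.3
grip_force: 0.0
```

Run:
```python
from h import *
im,d,c=shot('wrist'); t=robot.state()['ee_pos']; print(t)
P=np.array([dep(c,d,u,v) for v in range(125,275) for u in range(250,383)])
h=np.hypot(*(P[:,:2]-[442.3,-40]).T); q=P[(P[:,2]>52)&(P[:,2]<63)&(h<28.5)]
print(len(q),cv2.minEnclosingCircle(q[:,:2].astype(np.float32)),np.percentile(q[:,2],[5,50,95]))
A=np.c_[q[:,:2]-q[:,:2].mean(0),np.ones(len(q))]; print('slope',np.linalg.lstsq(A,q[:,2],rcond=None)[0])
save('w10',cv2.resize(im[110:290,220:420],(600,540)))
```

```text
[441.68482076 -40.70742203 140.6253659 ]
1443 ((442.4973449707031, -39.625999450683594), 25.89115333557129) [53.80557819 56.90208891 58.15613276]
slope [-1.76608930e-03  2.63449656e-04  5.66655477e+01]
```

View pics/w10.png

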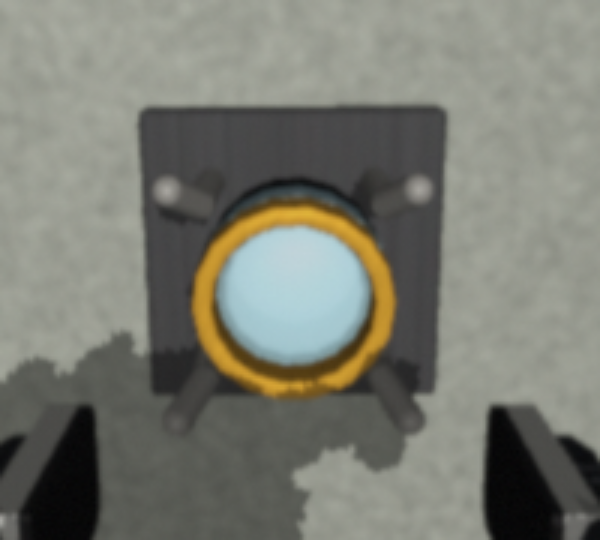

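The crop shows the brass ring (crop centre about (294,298)) around the lens, between the four pins. It lies level with its top at 57 mm, and the gripper is clear. Handing in.

```bash
python3 -c "
from station import robot
print(robot.finish_job())"
```

```text
the job is handed in; nothing more can be done
None
```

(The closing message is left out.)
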